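# Index the framer's mitre saw one hole towards the moulding

### The arm

A 6-joint arm with a two-finger parallel gripper is mounted at the origin on the work surface. World frame = base frame: x ahead of the robot, y to its left, z up, the work surface at z = 0. Lengths are in mm, angles in rad, forces in N, time in s.
With the tool pointing down it reaches from about 400 to 925 mm from the base axis. Payload 12.5 kg.
Tool frame: the origin (TCP) lies midway between the tips of the shut fingers; the grasp point (between the pads) lies 19 mm behind it (env.grip_depth is the distance from the TCP to the grasp point, in mm); z points along the fingers, y is the line along which they close (so a half turn about z gives the same grasp; the last joint's range is limited). The gripper opens to 95 mm and grips with 3 to 60 N. Pads are 20 mm wide; open, the fingers measure 119 mm over their backs; the gripper's body (75 mm by 180 mm) begins 59 mm behind the grasp point.
Start: joints at [1.205, 0.491, 1.559, -0, 1.092, -0.106], TCP at [160.537, 604.049, 214.661] pointing down, gripper open.
Joint ranges: [-3.1, 3.1], [-0.84, 2.19], [0.05, 2.79], [-1.13, 4.28], [0.06, 2.93], [-2.69, 2.69]. Speed limits (rad/s): [2.22, 2.22, 2.79, 3.14, 3.14, 3.14].

### API

Orientations are given as [roll, pitch, yaw] about the fixed x, y, z axes, in that order (R = Rz(yaw) Ry(pitch) Rx(roll)).
In Python, from cell import monitor, viewer, order, env gives the robot as it stands.
- The arm moves only by the tool move_arm, never from a script. Its argument "moves" is one flat list of numbers, 4 for each row, row after row: the shift along the tool's x, y, z normalised to -1 to 1, where 1 is 0.15 m, then the turn about the tool's z normalised to -1 to 1, where 1 is pi/2 rad. A call has 1 to 10 rows; each row shifts and turns the commanded pose from where the row before left it, along the tool's axes as they then stand; what a row does not reach is not made up. A row lasts 1/8 s, in which the tool goes at most 62.5 mm and 10.7 degrees, less where a joint would pass 70% of its speed; a pose out of reach is approached as far as the arm can. A call with a number of a shift or a turn outside -1 to 1 is refused whole. A call with a gripper value outside its range is refused whole. "claw" is the finger opening in mm, from 0 to 95.1, set as the call begins (left out, the last holds). The fingers move at their own pace and stop on an object; the grip force is fixed at half the most. Time passes only in rows, so rows that do not move let the fingers close. It gives the time, the measured TCP pose, the force, the opening and the grip force at its end, in the units of the state.
- monitor.state(): the state, without advancing time (a new reading comes with each control period).
- viewer.read_camera(name): name is "side" or "top"; returns the picture (400x640x3 uint8, red, green, blue); there is no depth.
- viewer.camera_info(name): a dict with "K" (3x3 intrinsics, pixels), "camera_from_world" (4x4, takes a point from world to camera coordinates). Camera axes: x right, y down, z forward; pixel columns grow to the right and rows downward; lengths in mm; the calibration is good to about 2 mm. A picture is of the moment at which its call begins. camera_info takes no time and is no camera call.
- order.job_done(): hands the job in; it is judged then, once.
The state is a dict: "t": time; "joints": joint angles; "qvel": joint speeds; "tau": joint torques, N m; "eef_pos": TCP position; "tcp_rot": TCP orientation; "ft_force": force on the tool from outside, world axes, zero at the start; "moment": the same for the moment, N m; "opening": opening from 0.0 (shut) to 1.0 (fully open); "grip_force": force on a finger pad.
Only numpy, scipy, OpenCV 4.12 (cv2) and the standard library are available. Lean on these libraries where they do the work, as an engineer would, in place of code of your own. Each camera call takes 0.05 s, during which the arm holds its last target. There are 200 camera calls.

### The job

A long stick of picture-frame moulding lies on one side of the mitre saw's bed and a short offcut on the other. Hook a closed fingertip under the top bar of the pull ring on the saw's swing arm, raise the spring index pin out of its hole, swing the arm one hole towards the side where the long stick lies, and let the pin drop fully home in that hole. Do not grip the ring or anything else, do not force it, leave the wood on the bed and the things on the bench where they are, and finish clear of the saw.

Things in the scene. Friction and masses are not known exactly. Their poses are not given: they have to be found in the camera images.
- mitre_saw: Hand mitre saw, no blade fitted, base fixed, side-on, operator side (-x) to the robot's right. Origin on the bench under the arm's pivot; x through the fence, y along the bed to the operator's left (towards the robot), z up. Bed 540 mm along y, x -85 to 2, top 64 mm up; fence x 2 to 14, top 109. Arm: 36 mm wide bar out to the operator side, top 48 mm up, its grip ending 272 mm from the pivot.
- index_plate: Steel sector fixed to the saw at the operator's side (x negative), under the arm; top 30 mm above the bench. Seven round 9.5 mm holes on a 185 mm radius about the pivot: at 0 (straight to the operator) and at 22.5, 30 and 45 degrees to each side. Same origin and axes as the mitre saw.
- guide_post (a point): Foot of the upright steel guide post on the arm, 52 mm behind the ring (towards the pivot) and swinging with it: 12 mm diameter, with collars and a guide block up to 26 mm wide, 266 mm high above the bench. This point is on its axis at the arm's top, 133 mm from the pivot. Keep the gripper clear of it.
- saw_arm (a joint): Swing of the saw arm about the upright pivot, rad. 0: straight to the operator, where it starts, locked by the pin. Positive: ring and grip swung to the saw's +y (towards the robot). Holes at 0, +-0.393 (one hole over), +-0.524, +-0.785. With the pin up it swings against about 0.12 N m of friction and stays where it is left.
- index_pin (a joint): Height of the spring index pin above home, m; 0 is fully home. The round-nosed 8 mm pin sits 10 mm deep; from 0.011 up it is clear of the plate; stop at 0.024. The spring presses it down with 4 N at home, 7 N at 16 mm. Let down beside a hole it rides on the plate (0.010) and drops in when the arm comes over the hole; within 2 mm of the hole it centres itself.
- pull_ring: Upright ring on top of the pin, moving with it: 7 mm round steel wire, opening 51 wide, 46 high. Origin: middle of the underside of its top bar, 125.5 mm above the bench at home, 185 mm from the pivot. x level towards the pivot, through the opening; y along the bar; z up. Arm top 77 mm below the origin. Shut fingertips enter from the operator's side, pointing at the pivot and down at 45 degrees.
- moulding: Long stick of light wood frame moulding, 230 x 30 x 24 mm, lying loose on one half of the bed along the fence; origin under its middle, y along it. Its side of the saw (its y in the mitre saw's frame, + or - 130 to 170 mm) is the side to swing to.
- offcut: Short piece of the same moulding, 55 mm long, lying loose on the other half of the bed; origin under its middle.
- speaker: Small round black loudspeaker, 80 mm across, 30 high, loose on the white sheet at the right; origin under its middle. Leave alone.
- battery: 9 V block battery, 49 x 27 x 18 mm, loose on the white sheet at the right; origin under its middle. Leave alone.
- jar: Glass jar of brass wool, 80 mm across, 62 high, loose, at the left behind the saw behind the saw behind the saw behind the saw behind the saw; origin under its middle. Leave alone.
- screwdriver: Black-handled screwdriver, 160 mm long, 26 thick, lying loose at the right, in front of the saw's operator side; origin under its middle. Leave alone.
- glue: White glue bottle, 52 mm across, 150 high, loose, at the left behind the saw behind the saw behind the saw behind the saw behind the saw; origin under its middle. Leave alone.
- corner_clamp: Aluminium frame corner clamp, 85 x 85 mm, 28 high, lying loose at the right, in front of the saw's operator side; origin under its middle. Leave alone.
There are look-alikes about, which are no part of the job. Several things have the shape of the moulding; the one meant has the colours described above.

How it is judged (in metres and radians):
On the way, in this order (a step that is already met when the one before it is completed fails the run):
1. the pin has been raised clear of its hole by a finger under the ring (value of joint index_pin above 0.0105 m and contact force between the fingers and pull_ring above 1 N), for 0.1 s.
2. the arm stands one hole over on the moulding's side, with the pin home in that hole (((y of moulding in the frame of mitre_saw above 0 m and value of joint saw_arm between 0.367 and 0.419 rad and value of joint index_pin below 0.002 m) or (y of moulding in the frame of mitre_saw below 0 m and value of joint saw_arm between -0.419 and -0.367 rad and value of joint index_pin below 0.002 m))), for 0.2 s.
At the end, for the whole second after the job is handed in: The arm stands at the 22.5 degree hole (within 1.5 degrees) on the side where the long stick lies, at rest, the pin within 2 mm of fully home, and both pieces of wood within 15 mm of where they lay (((y of moulding in the frame of mitre_saw above 0 m and value of joint saw_arm between 0.367 and 0.419 rad) or (y of moulding in the frame of mitre_saw below 0 m and value of joint saw_arm between -0.419 and -0.367 rad)) and value of joint index_pin below 0.002 m and velocity of joint saw_arm between -0.05 and 0.05 rad/s and distance of each of moulding, offcut from where it was at the start of the episode below 0.015 m); the robot touches nothing.
It fails at once if the ring is gripped or forced (more than 30 N between fingers and ring) (contact force between the fingers and pull_ring above 30 N).
It fails at once if the wood on the bed is shifted by more than 15 mm (distance of any of moulding, offcut from where it was at the start of the episode above 0.015 m).
It fails at once if a bystander on the bench is moved by more than 25 mm (distance of any of speaker, battery, jar, screwdriver, glue, corner_clamp from where it was at the start of the episode above 0.025 m).
It also fails if it takes over 38 s, if anything falls off the work surface, if the arm or the gripper's body presses on something with over 40 N, if the wrist force passes 120 N, or if a joint passes its speed limit or range.

## Working session

There is one attempt and no reset: what is moved stays moved. The work goes in short steps, Python scripts to look and compute and a tool call to move; the robot and the scene stay as the last step left them, time stands still between calls to the robot, and variables do not carry over. Pictures are saved under pics/ and viewed, at most 10 in all, crops included, and the job is handed in when it is done.

Besides the shell and the picture viewer there is one more tool, called after "Emit:" as a command line: name --argument value ..., lists and objects as JSON in quotes. move_arm: Moves the arm, as the interface text tells. Scaled input: -1 to 1 covers 0.15 m each way for a shift and pi/2 rad each way for a turn. Its arguments: {"type":"object","properties":{"moves":{"type":"array"},"claw":{"type":"number"}},"required":["moves"]}

```bash
mkdir -p pics; python3 - <<'E'
from cell import monitor, viewer, order, env
import cv2, numpy as np
np.set_printoptions(precision=4,suppress=True)
print(monitor.state())
for n in("side","top"):
    cv2.imwrite(f"pics/{n}0.png",viewer.read_camera(n)[:,:,::-1]); c=viewer.camera_info(n); print(n,np.array(c["K"]),np.array(c["camera_from_world"]))
E
```

```text
{'t': 0.0, 'joints': array([ 1.2054,  0.4915,  1.5594,  0.    ,  1.0917, -0.1056]), 'qvel': array([-0.0004, -0.0017,  0.0001, -0.0012, -0.0023,  0.0001]), 'tau': array([ -0.0005, -61.2634, -25.8182,   0.0692,   0.0481,  -0.0001]), 'eef_pos': array([160.4168, 603.8297, 214.0789]), 'tcp_rot': array([-3.1405, -0.0001,  2.8819]), 'ft_force': array([-0.328 , -0.0173, -0.438 ]), 'moment': array([-0.0138, -0.0514,  0.0068]), 'grip_force': 0.0, 'opening': 1.0022578316897808}
side [[382.3533   0.     315.7208]
 [  0.     382.3533 202.4804]
 [  0.       0.       1.    ]] [[   0.896    -0.4436   -0.019  -412.8986]
 [  -0.254    -0.477    -0.8414  185.1651]
 [   0.3642    0.7588   -0.5401  970.8233]
 [   0.        0.        0.        1.    ]]
top [[514.3509   0.     320.261 ]
 [  0.     514.3509 198.8391]
 [  0.       0.       1.    ]] [[   0.0069   -0.9999   -0.0127  -12.5636]
 [  -0.9921   -0.0053   -0.1251  498.3058]
 [   0.125     0.0135   -0.9921 1627.4945]
 [   0.        0.        0.        1.    ]]
```

View pics/side0.png

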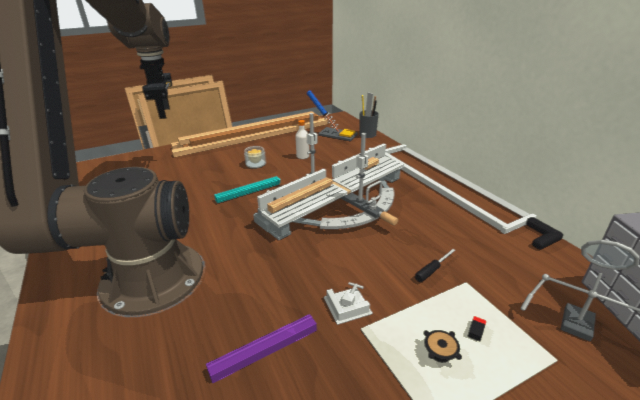

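View pics/top0.png

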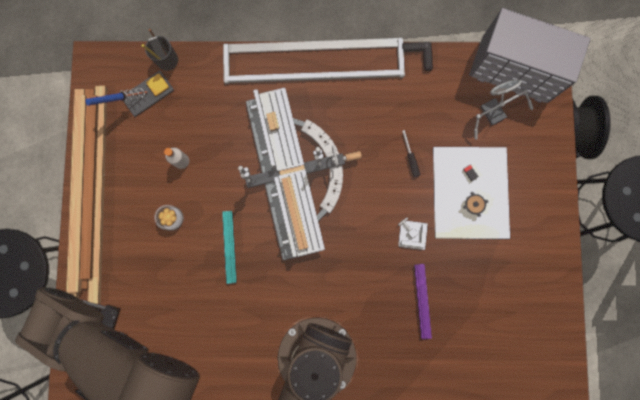

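Both views show the saw at top ≈(240-360, 90-260). The light-wood stick is on the robot's half of the bed, at (295,213) top and (300,193) side. Candidates for the moulding are that stick, the teal bar (229,247), the purple bar (422,302) and the long sticks at the left edge (90,190). Only the one at (295,213) is light wood lying on the bed, so I'll confirm it in an enlarged crop.

```bash
python3 - <<'E'
import cv2
a=cv2.imread("pics/top0.png")[80:265,230:370]; cv2.imwrite("pics/topc.png",cv2.resize(a,None,fx=3.2,fy=3.2,interpolation=cv2.INTER_CUBIC))
a=cv2.imread("pics/side0.png")[105:240,245:405]; cv2.imwrite("pics/sidec.png",cv2.resize(a,None,fx=4.4,fy=4.4,interpolation=cv2.INTER_CUBIC))
E
```

```text
(no output)
```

View pics/topc.png

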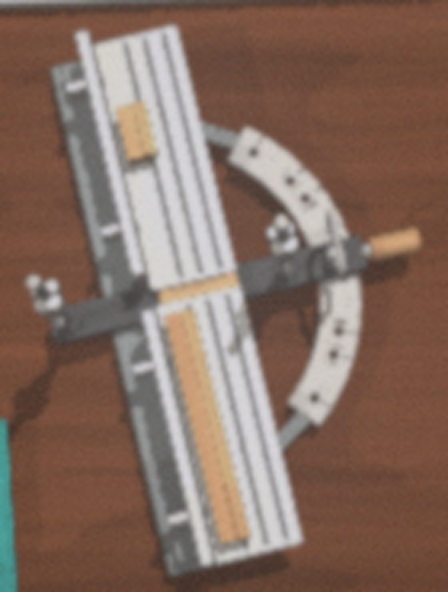

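View pics/sidec.png

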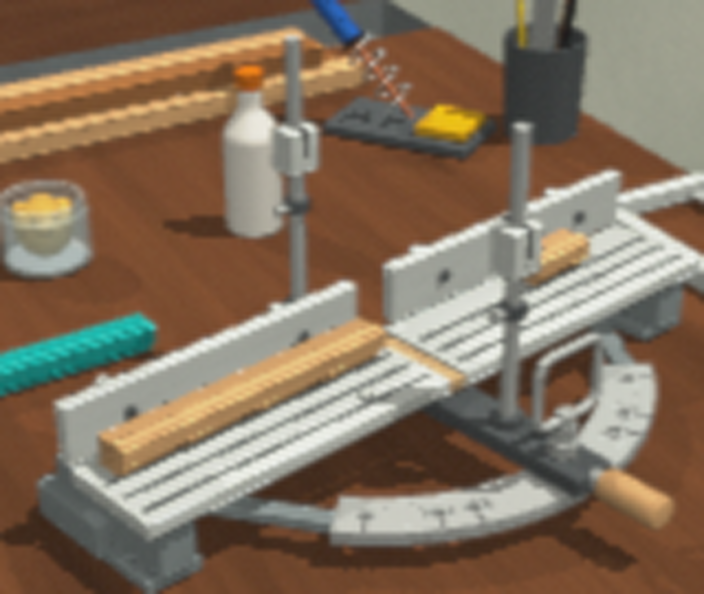

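The crops confirm it: the long light-wood stick lies on the robot's half of the bed (top crop 165-245, 310-545), and the short offcut is on the far half (137,130). So the arm swings to +y, towards the robot. The ring's bar is in the side crop at ≈(540,362)-(597,338), and six plate holes are visible in the top crop.

```bash
cat > h.py <<'E'
import numpy as np, cv2
from scipy.spatial.transform import Rotation as R
from cell import monitor, viewer, order, env
np.set_printoptions(precision=4,suppress=True)
C={n:{k:np.array(v) for k,v in viewer.camera_info(n).items() if k in("K","camera_from_world")} for n in("side","top")}
def proj(n,p):
    T=C[n]["camera_from_world"]; q=C[n]["K"]@(T[:3,:3]@np.asarray(p,float)+T[:3,3]); return q[:2]/q[2]
def saw(prm,p):
    c,s=np.cos(prm[2]),np.sin(prm[2]); return np.array([prm[0]+c*p[0]-s*p[1],prm[1]+s*p[0]+c*p[1],p[2]])
def arm(prm,a,r,z): return saw(prm,[-r*np.cos(a),r*np.sin(a),z])
E
python3 - <<'E'
from h import *
from scipy.optimize import least_squares
t=lambda x,y:((np.array([x,y])+.5)/3.2-.5+[230,80]); s=lambda x,y:((np.array([x,y])+.5)/4.4-.5+[245,105])
d=np.radians; h=lambda a:[-185*np.cos(d(a)),185*np.sin(d(a)),30]
obs=[("top",t(253,151),h(-45)),("top",t(290,181),h(-30)),("top",t(305,198),h(-22.5)),("top",t(338,331),h(22.5)),("top",t(333,355),h(30)),("top",t(315,398),h(45)),
("top",t(300,540),[-85,270,64]),("top",t(178,27),[-85,-270,64]),("side",s(521,127),[-133,0,266]),("side",s(569,349),[-185,0,129])]
f=lambda p:np.concatenate([proj(n,saw(p,q))-px for n,px,q in obs])
r=least_squares(f,[600,100,np.pi/2],loss="soft_l1"); print(r.x,"\n",r.fun.reshape(-1,2))
p=r.x; print("ring",arm(p,0,185,125.5),"ring end",arm(p,d(22.5),185,125.5),"post",arm(p,0,133,48))
print("dir to pivot",saw(p,[1,0,0])-saw(p,[0,0,0]))
E
```

```text
[577.3215 124.8908   1.8126] 
 [[ 0.2604  0.3369]
 [ 0.1127 -0.0301]
 [ 0.1491  0.1996]
 [ 0.0635  0.2043]
 [-0.005  -0.0775]
 [-0.4422  0.0472]
 [ 0.4494  0.8947]
 [-0.2076 -0.9556]
 [ 0.1427 -0.9542]
 [ 0.206  -0.8678]]
ring [621.6194 -54.7274 125.5   ] ring end [549.5106 -58.0069 125.5   ] post [609.1681  -4.2401  48.    ]
dir to pivot [-0.2394  0.9709  0.    ]
```

The fit is good to about 1 px. The ring is at (622, -55, 125) and should be approached along (-0.24, 0.97) at 45° down. The moves I have only turn about the tool's z, so I need to find out how the tool can be tilted. I'll look at the public interface and run a small test.

Emit:
move_arm --moves '[0, 0, -0.2, 0]' --claw 0

```text
t: 0.22
eef_pos: [160.2, 603.2, 242.7]
tcp_rot: [-3.137, -0.001, 2.882]
ft_force: [0.5, 0.2, -0.1]
opening: 0.939
grip_force: 0.0
```

Emit:
move_arm --moves '[0.4, -0.07, 0, 0, 0.4, -0.07, 0, 0, 0.4, -0.07, 0, 0, 0.4, -0.07, 0, 0, 0.4, -0.07, 0, 0, 0, 0, -0.4, 0, 0, 0, -0.4, 0, 0, 0, -0.4, 0, 0, 0, -0.4, 0]'

```text
t: 1.35
eef_pos: [-142.9, 629.9, 486.4]
tcp_rot: [-3.141, 0.0, 2.882]
ft_force: [-0.4, 0.1, -0.2]
opening: 0.027
grip_force: 0.0
```

```bash
python3 - <<'E'
from h import *
s=monitor.state(); print(s["t"],s["joints"],s["eef_pos"],s["tcp_rot"])
E
```

```text
1.35 [ 1.6917  0.4027  1.011  -0.      1.7282  0.3806] [-142.9288  629.9146  486.4396] [-3.1413  0.0002  2.8819]
```

Emit:
move_arm --moves '[0.19, 0.35, 0, 0, 0.19, 0.35, 0, 0, 0.19, 0.35, 0, 0, 0.19, 0.35, 0, 0, 0.19, 0.35, 0, 0]'

```text
t: 1.98
eef_pos: [-192.9, 837.9, 450.0]
tcp_rot: [3.111, -0.016, 2.882]
ft_force: [-0.2, 1.6, 1.5]
opening: 0.005
grip_force: 0.0
```

```bash
python3 - <<'E'
from h import *
s=monitor.state(); print(s["t"],s["joints"],s["eef_pos"],s["tcp_rot"],R.from_euler("xyz",s["tcp_rot"]).as_matrix())
E
```

```text
1.975 [1.7194 0.9537 0.0472 0.0036 2.1062 0.4104] [-192.9178  837.9047  450.0246] [ 3.1112 -0.0165  2.8819] [[-0.9663  0.2571 -0.0081]
 [ 0.2567  0.9659  0.0336]
 [ 0.0165  0.0304 -0.9994]]
```

Emit:
move_arm --moves '[0.05, 0.095, -0.08, 0, 0.05, 0.095, -0.08, 0, 0.05, 0.095, -0.08, 0]'

```text
t: 2.35
eef_pos: [-193.0, 838.2, 468.6]
tcp_rot: [3.073, -0.036, 2.883]
ft_force: [-0.0, 0.1, 0.5]
opening: 0.005
grip_force: 0.0
```

```bash
python3 - <<'E'
from h import *
s=monitor.state(); print(s["t"],s["joints"],s["eef_pos"],R.from_euler("xyz",s["tcp_rot"]).as_matrix()[:,2])
E
```

```text
2.35 [1.7187 0.9323 0.0474 0.0065 2.0845 0.4111] [-193.0474  838.2069  468.5786] [-0.0169  0.0755 -0.997 ]
```

Emit:
move_arm --moves '[0.15, 0.28, -0.2, 0, 0.15, 0.28, -0.2, 0, 0.15, 0.28, -0.2, 0, 0.15, 0.28, -0.2, 0, 0.15, 0.28, -0.2, 0]'

```text
t: 2.98
eef_pos: [-198.1, 855.1, 509.5]
tcp_rot: [2.937, -0.107, 2.893]
ft_force: [0.6, 0.3, -0.1]
opening: 0.003
grip_force: 0.0
```

```bash
python3 - <<'E'
from h import *
s=monitor.state(); print(s["t"],s["joints"],s["eef_pos"],R.from_euler("xyz",s["tcp_rot"]).as_matrix()[:,2])
E
```

```text
2.975 [1.7177 0.8901 0.0483 0.0198 1.9733 0.4165] [-198.1288  855.1499  509.4574] [-0.0513  0.2226 -0.9736]
```

The tilt builds up in the wanted heading when I push past reach, now 13° after 3 s. I'll continue.

Emit:
move_arm --moves '[0.17, 0.32, -0.16, 0, 0.17, 0.32, -0.16, 0, 0.17, 0.32, -0.16, 0, 0.17, 0.32, -0.16, 0, 0.17, 0.32, -0.16, 0, 0.17, 0.32, -0.16, 0, 0.17, 0.32, -0.16, 0, 0.17, 0.32, -0.16, 0, 0.17, 0.32, -0.16, 0]'

```text
t: 4.1
eef_pos: [-203.8, 878.0, 610.2]
tcp_rot: [2.656, -0.243, 2.942]
ft_force: [0.6, -0.2, -0.4]
opening: 0.006
grip_force: 0.0
```

```bash
python3 - <<'E'
from h import *
s=monitor.state(); print(s["t"],s["joints"],s["eef_pos"],R.from_euler("xyz",s["tcp_rot"]).as_matrix())
E
```

```text
4.1 [1.7124 0.8019 0.0483 0.0447 1.7539 0.4216] [-203.8087  878.0264  610.1586] [[-0.9515  0.2851 -0.1156]
 [ 0.1922  0.8445  0.4999]
 [ 0.2402  0.4535 -0.8583]]
```

Emit:
move_arm --moves '[0.17, 0.32, -0.12, 0, 0.17, 0.32, -0.12, 0, 0.17, 0.32, -0.12, 0, 0.17, 0.32, -0.12, 0, 0.17, 0.32, -0.12, 0, 0.17, 0.32, -0.12, 0, 0.17, 0.32, -0.12, 0]'

```text
t: 4.97
eef_pos: [-201.8, 868.4, 713.2]
tcp_rot: [2.432, -0.333, 3.006]
ft_force: [-0.1, -0.4, 0.6]
opening: 0.005
grip_force: 0.0
```

```bash
cat > kin.py <<'E'
from h import *
from scipy.optimize import least_squares
A=lambda ax,t:R.from_euler(ax,t).as_matrix()
S=[([1.2054,.4915,1.5594,0,1.0917,-.1056],[160.417,603.83,214.08],[-3.1405,-.0001,2.8819]),
([1.6917,.4027,1.011,0,1.7282,.3806],[-142.93,629.91,486.44],[-3.1413,.0002,2.8819]),
([1.7194,.9537,.0472,.0036,2.1062,.4104],[-192.92,837.9,450.02],[3.1112,-.0165,2.8819]),
([1.7187,.9323,.0474,.0065,2.0845,.4111],[-193.05,838.2,468.58],[3.073,-.036,2.883]),
([1.7177,.8901,.0483,.0198,1.9733,.4165],[-198.13,855.15,509.46],[2.937,-.107,2.893]),
([1.7124,.8019,.0483,.0447,1.7539,.4216],[-203.81,878.03,610.16],[2.656,-.243,2.942])]
s=monitor.state(); S.append((s["joints"],s["eef_pos"],s["tcp_rot"]))
def fk(q,g):
    a1,o,d1,L,a3,d4,d6=g[:7]
    W=A("z",q[0])@A("y",q[1]+q[2])@A("z",q[3])@A("y",q[4])
    p=A("z",q[0])@(np.array([a1,o,d1])+A("y",q[1])@[0,0,L]+A("y",q[1]+q[2])@[a3,0,d4])+W@[0,0,d6]
    return p,W@A("z",q[5]+g[7])
def res(g): return np.concatenate([np.r_[fk(q,g)[0]-p,50*(fk(q,g)[1]-A("xyz",e)).ravel()] for q,p,e in S])
def fit():
    return min((least_squares(res,[0,66,360,450,0,400,250,y]) for y in(0,1.57,3.14,-1.57)),key=lambda r:r.cost)
LO=[-3.1,-.84,.05,-1.13,.06,-2.69];HI=[3.1,2.19,2.79,4.28,2.93,2.69]
def ik(p,Rm,g,q0):
    f=lambda q:np.r_[(fk(q,g)[0]-p)/100,(fk(q,g)[1]-Rm).ravel()]
    return least_squares(f,np.clip(q0,np.array(LO)+.01,np.array(HI)-.01),bounds=(LO,HI))
E
python3 - <<'E'
from kin import *
r=fit(); print(r.x,r.cost,np.abs(r.fun).max()); np.save("g.npy",r.x)
print(s["t"],s["joints"],s["eef_pos"],"\n",A("xyz",s["tcp_rot"]))
Rm=A("xyz",s["tcp_rot"])
for tp in([621,-55,122],[550,-58,122],[640,-130,200]):
  for tw in np.radians([-120,-90,-60,-30,0,30,60,90]):
    b=min((ik(np.array(tp),Rm@A("z",tw),r.x,q0) for q0 in([-.1,.5,1.5,-1,1.5,0],[-.1,.5,1.5,1.5,1.5,0],[-.1,.5,1.5,3,1.5,1])),key=lambda k:k.cost)
    print(tp,np.degrees(tw).round(),b.x,round(b.cost,6))
E
```

```text
[ -0.077   65.8995 196.6164 586.8873  43.0669 411.0221 271.9049   1.5708] 0.0041169122392163745 0.03430035858323777
4.975 [1.7053 0.7135 0.0484 0.0649 1.6103 0.4231] [-201.7917  868.4294  713.1573] 
 [[-0.9365  0.3133 -0.1573]
 [ 0.1276  0.7227  0.6793]
 [ 0.3265  0.6161 -0.7168]]
[621, -55, 122] -120.0 [-0.4401  0.783   1.4807  0.5847  1.4447  2.1893] 0.0
[621, -55, 122] -90.0 [-0.4435  0.7826  1.4862  0.5926  1.4411  2.69  ] 0.000381
[621, -55, 122] -60.0 [-0.3869  0.7802  1.4199  0.4731  1.4701 -2.69  ] 0.095215
[621, -55, 122] -30.0 [-0.4401  0.783   1.4807  0.5847  1.4447 -2.5231] 0.0
[621, -55, 122] 0.0 [-0.4401  0.783   1.4807  0.5847  1.4447 -1.9995] 0.0
[621, -55, 122] 30.0 [-0.4401  0.783   1.4807  0.5847  1.4447 -1.4759] 0.0
[621, -55, 122] 60.0 [-0.4401  0.783   1.4807  0.5847  1.4447 -0.9523] 0.0
[621, -55, 122] 90.0 [-0.4401  0.783   1.4807  0.5847  1.4447 -0.4287] 0.0
[550, -58, 122] -120.0 [-0.4917  0.709   1.6629  0.5643  1.3744  2.0975] 0.0
[550, -58, 122] -90.0 [-0.4917  0.709   1.6629  0.5643  1.3744  2.6211] 0.0
[550, -58, 122] -60.0 [-0.574   0.6981  1.8002  0.7
[... 326 characters left out ...]
0.0
[550, -58, 122] 90.0 [-0.4917  0.709   1.6629  0.5643  1.3744 -0.5205] 0.0
[640, -130, 200] -120.0 [-0.5197  0.7591  1.2901  0.5394  1.6616  2.2472] 0.0
[640, -130, 200] -90.0 [-0.5292  0.7553  1.3082  0.5577  1.6473  2.69  ] 0.005516
[640, -130, 200] -60.0 [-0.4877  0.7678  1.2378  0.4818  1.697  -2.69  ] 0.076775
[640, -130, 200] -30.0 [-0.5197  0.7591  1.2901  0.5394  1.6616 -2.4652] 0.0
[640, -130, 200] 0.0 [-0.5197  0.7591  1.2901  0.5394  1.6616 -1.9416] 0.0
[640, -130, 200] 30.0 [-0.5197  0.7591  1.2901  0.5394  1.6616 -1.418 ] 0.0
[640, -130, 200] 60.0 [-0.5197  0.7591  1.2901  0.5394  1.6616 -0.8944] 0.0
[640, -130, 200] 90.0 [-0.5197  0.7591  1.2901  0.5394  1.6616 -0.3708] 0.0
```

The kinematic model fits to 0.03 mm. The tool is now tilted 44° with heading 103°. Next I retreat off the limit and turn so the finger closing line lies along the ring's bar.

Emit:
move_arm --moves '[-0.17, -0.32, 0, 0, 0, 0, 0, 0.115, 0, 0, 0, 0.115, 0, 0, 0, 0.115, 0, 0, 0, 0.115, 0, 0, 0, 0.115, 0, 0, 0, 0.115, 0, 0, 0, 0]'

```text
t: 5.98
eef_pos: [-198.8, 857.5, 701.2]
tcp_rot: [3.141, -0.771, 1.8]
ft_force: [0.3, -0.4, 0.7]
opening: 0.003
grip_force: 0.0
```

```bash
cat > plan.py <<'E'
from kin import *
P=np.array([577.3215,124.8908,1.8126]); g=np.load("g.npy"); Rm=A("xyz",s["tcp_rot"])
def tcp_for(a,h=16,c=6,lift=0):
    return arm(P,a,185,129+lift)-(13.5+c)*Rm[:,0]+h*Rm[:,2]
def delta(t,frm=None): 
    d=Rm.T@(np.asarray(t)-(s["eef_pos"] if frm is None else frm)); return d/150
E
python3 - <<'E'
from plan import *
print(s["t"],s["joints"],s["eef_pos"],"\n",Rm)
F=tcp_for(0); pre=F-100*Rm[:,2]; up=pre.copy(); up[2]=480
print("F",F,"pre",pre)
W=[s["eef_pos"],up,pre,F]; q=s["joints"]
for a,b in zip(W,W[1:]):
    print("delta units",delta(b,a),np.linalg.norm(b-a))
    for k in np.linspace(0,1,7)[1:]:
        r=ik(a+(b-a)*k,Rm,g,q); q=r.x; print(q,round(r.cost,6))
E
```

```text
5.975 [1.7028 0.6133 0.2925 0.0677 1.4678 1.4939] [-198.816   857.5486  701.1761] 
 [[-0.1631  0.9739 -0.158 ]
 [ 0.6987  0.2271  0.6784]
 [ 0.6966  0.0003 -0.7175]]
F [622.273  -57.4979 103.9371] pre [ 638.0729 -125.3375  175.6877]
delta units [-6.5155  3.9452 -4.2688] 1309.7202078018188
[1.4732 0.1726 1.0875 0.2472 1.1496 1.2293] 0.0
[ 1.0478 -0.0859  1.4524  0.5333  1.2104  0.7742] 0.0
[ 0.3973 -0.1723  1.6124  0.7572  1.5485  0.2113] 0.0
[-0.1202 -0.0251  1.5751  0.7431  1.8266 -0.2413] 0.0
[-0.3811  0.2535  1.341   0.6659  1.9626 -0.4811] 0.0
[-0.5151  0.6015  0.8779  0.6519  2.1355 -0.5212] 0.0
delta units [-1.4131 -0.0005  1.4556] 304.3122694939095
[-0.5151  0.6087  0.988   0.6125  2.0408 -0.6009] 0.0
[-0.5151  0.6263  1.0807  0.5844  1.9497 -0.669 ] 0.0
[-0.5151  0.6528  1.1589  0.5645  1.8618 -0.7293] 0.0
[-0.5151  0.6874  1.2243  0.5511  1.7769 -0.7839] 0.0
[-0.5151  0.7292  1.2779  0.5428  1.6954 -0.8342] 0.0
[-0.5151  0.7777  1.3202  0.5388  1.6175 -0.8811] 0.0
delta units [ 0.     -0.      0.6667] 100.00000000000003
[-0.5035  0.7805  1.3503  0.5445  1.5842 -0.8895] 0.0
[-0.4917  0.7841  1.3792  0.551   1.5513 -0.898 ] 0.0
[-0.4797  0.7887  1.4068  0.5582  1.5188 -0.9066] 0.0
[-0.4674  0.7941  1.4333  0.5661  1.4865 -0.9153] 0.0
[-0.4549  0.8005  1.4586  0.5748  1.4546 -0.9241] 0.0
[-0.4421  0.8076  1.4827  0.5843  1.4231 -0.9332] 0.0
```

Emit:
move_arm --moves '[-0.25, 0.152, -0.164, 0, -0.25, 0.152, -0.164, 0, -0.25, 0.152, -0.164, 0, -0.25, 0.152, -0.164, 0, -0.25, 0.152, -0.164, 0, -0.25, 0.152, -0.164, 0, -0.25, 0.152, -0.164, 0, -0.25, 0.152, -0.164, 0, -0.25, 0.152, -0.164, 0, -0.25, 0.152, -0.164, 0]'

```text
t: 7.22
eef_pos: [119.0, 484.9, 618.5]
tcp_rot: [3.135, -0.771, 1.808]
ft_force: [-0.4, 0.9, 0.7]
opening: 0.003
grip_force: 0.0
```

Emit:
move_arm --moves '[-0.25, 0.152, -0.164, 0, -0.25, 0.152, -0.164, 0, -0.25, 0.152, -0.164, 0, -0.25, 0.152, -0.164, 0, -0.25, 0.152, -0.164, 0, -0.25, 0.152, -0.164, 0, -0.25, 0.152, -0.164, 0, -0.25, 0.152, -0.164, 0]'

```text
t: 8.22
eef_pos: [376.9, 183.1, 550.9]
tcp_rot: [3.135, -0.769, 1.807]
ft_force: [0.3, 0.4, -1.3]
opening: 0.003
grip_force: 0.0
```

Emit:
move_arm --moves '[-0.25, 0.152, -0.164, 0, -0.25, 0.152, -0.164, 0, -0.25, 0.152, -0.164, 0, -0.25, 0.152, -0.164, 0, -0.25, 0.152, -0.164, 0, -0.25, 0.152, -0.164, 0, -0.25, 0.152, -0.164, 0, -0.25, 0.152, -0.164, 0, 0, 0, 0, 0]'

```text
t: 9.35
eef_pos: [635.5, -119.8, 480.2]
tcp_rot: [-3.141, -0.772, 1.8]
ft_force: [0.2, 0.5, 0.1]
opening: 0.004
grip_force: 0.0
```

```bash
python3 - <<'E'
from plan import *
print(s["t"],s["joints"],s["eef_pos"],"\n",Rm)
F=tcp_for(0); pre=F-100*Rm[:,2]; up=pre.copy(); up[2]=480
print("F",F,"pre",pre,delta(up),delta(pre))
E
```

```text
9.35 [-0.5104  0.5925  0.8942  0.6518  2.128  -0.5217] [ 635.4653 -119.8281  480.1524] 
 [[-0.163   0.9738 -0.1588]
 [ 0.698   0.2276  0.679 ]
 [ 0.6973 -0.0002 -0.7167]]
F [622.258  -57.4733 103.934 ] pre [ 638.1415 -125.3736  175.6088] [-0.0294  0.009  -0.0272] [-1.4445  0.0093  1.4273]
```

Emit:
move_arm --moves '[-0.206, 0.001, 0.204, 0, -0.206, 0.001, 0.204, 0, -0.206, 0.001, 0.204, 0, -0.206, 0.001, 0.204, 0, -0.206, 0.001, 0.204, 0, -0.206, 0.001, 0.204, 0, -0.208, 0.001, 0.203, 0, 0, 0, 0, 0]'

```text
t: 10.35
eef_pos: [635.2, -122.8, 177.4]
tcp_rot: [-3.139, -0.772, 1.8]
ft_force: [0.0, -0.1, 0.6]
opening: 0.007
grip_force: 0.0
```

```bash
python3 - <<'E'
from plan import *
print(s["t"],s["eef_pos"])
print(delta(tcp_for(0)))
im=viewer.read_camera("side")[:,:,::-1]; cv2.imwrite("pics/side1.png",im)
o=np.array([330,110]); c=cv2.resize(im[110:210,330:430].copy(),None,fx=6,fy=6,interpolation=cv2.INTER_CUBIC)
cv2.imwrite("pics/s1c.png",c)
im=viewer.read_camera("top")[:,:,::-1]; cv2.imwrite("pics/top1.png",im)
B=arm(P,0,185,129)
for y in(-29,0,29): print("bar",(proj("side",saw(P,[-185,y,129]))-o+.5)*6-.5)
print("tip",(proj("side",s["eef_pos"])-o+.5)*6-.5)
E
```

```text
10.35 [ 635.2424 -122.7863  177.3826]
[-0.0236  0.016   0.6604]
bar [308.5191 420.7329]
bar [267.3287 440.8834]
bar [224.9437 461.6183]
tip [386.4271 406.0094]
```

View pics/s1c.png

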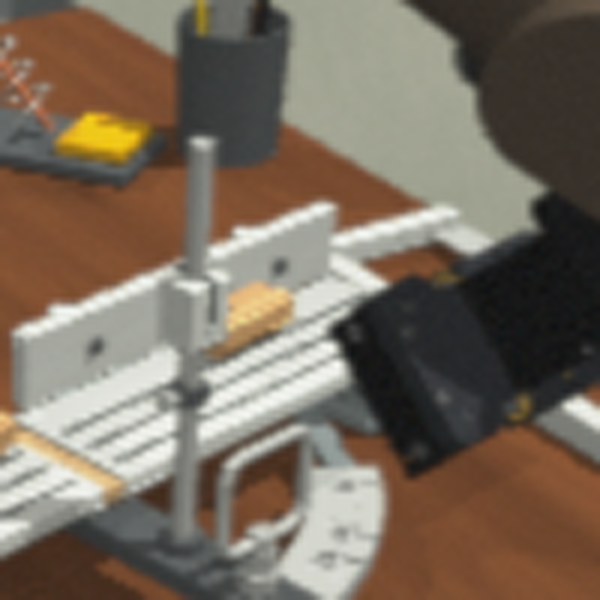

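The crop shows the ring's top bar at ≈(225,462)-(305,427), which matches the prediction within 1 px. The dark gripper hides its own fingertips. I'll insert slowly along tool z and watch the force.

Emit:
move_arm --moves '[-0.024, 0.016, 0, 0, 0, 0, 0.11, 0, 0, 0, 0.11, 0, 0, 0, 0.11, 0, 0, 0, 0.08, 0, 0, 0, 0, 0]'

```text
t: 11.2
eef_pos: [629.1, -83.1, 131.6]
tcp_rot: [-3.14, -0.77, 1.799]
ft_force: [-0.3, -0.2, -0.4]
opening: 0.006
grip_force: 0.0
```

```bash
python3 - <<'E'
from plan import *
print(s["t"],s["eef_pos"],s["ft_force"],delta(tcp_for(0)))
E
```

```text
11.2 [629.0575 -83.057  131.5728] [-0.2845 -0.2383 -0.4163] [-0.0019 -0.0053  0.2549]
```

Emit:
move_arm --moves '[-0.002, -0.005, 0.07, 0, 0, 0, 0.07, 0, 0, 0, 0.06, 0, 0, 0, 0.055, 0, 0, 0, 0, 0]'

```text
t: 11.82
eef_pos: [622.4, -57.9, 104.1]
tcp_rot: [-3.14, -0.77, 1.799]
ft_force: [-0.3, -0.1, 0.2]
opening: 0.002
grip_force: 0.0
```

```bash
python3 - <<'E'
from plan import *
print(s["t"],s["eef_pos"],s["ft_force"],delta(tcp_for(0)))
im=viewer.read_camera("side")[:,:,::-1]; tp=viewer.read_camera("top")[:,:,::-1]
a=cv2.resize(im[120:220,330:430],None,fx=4,fy=4,interpolation=cv2.INTER_CUBIC); b=cv2.resize(tp[110:210,270:370],None,fx=4,fy=4,interpolation=cv2.INTER_CUBIC)
cv2.imwrite("pics/in.png",np.hstack([a,b]))
E
```

```text
11.825 [622.4112 -57.8931 104.1454] [-0.3446 -0.0798  0.2103] [ 0.001  -0.0005  0.0028]
```

View pics/in.png

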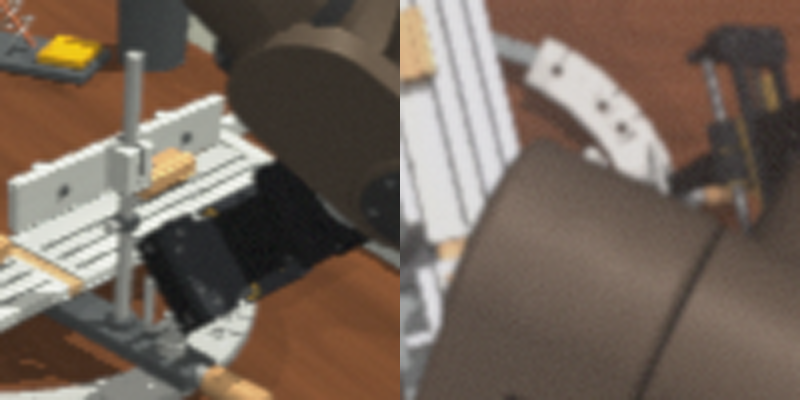

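Emit:
move_arm --moves '[0.019, 0, -0.019, 0, 0.019, 0, -0.019, 0, 0.019, 0, -0.019, 0, 0, 0, 0, 0]'

```text
t: 12.42
eef_pos: [622.7, -58.5, 116.6]
tcp_rot: [-3.141, -0.768, 1.799]
ft_force: [1.1, -1.1, -4.3]
opening: 0.005
grip_force: 2.3
```

Emit:
move_arm --moves '[0.014, 0, -0.014, 0, 0, 0, 0, 0]'

```text
t: 12.68
eef_pos: [622.6, -58.4, 119.6]
tcp_rot: [-3.141, -0.769, 1.799]
ft_force: [1.0, -2.1, -5.4]
opening: 0.004
grip_force: 2.9
```

Contact came as expected and the spring force matches the lift. I'll keep raising to about 15 mm.

Emit:
move_arm --moves '[0.014, 0, -0.014, 0, 0.014, 0, -0.014, 0, 0.012, 0, -0.012, 0, 0, 0, 0, 0]'

```text
t: 13.18
eef_pos: [622.6, -58.2, 128.2]
tcp_rot: [-3.141, -0.769, 1.799]
ft_force: [-0.0, -4.8, -7.5]
opening: 0.005
grip_force: 4.2
```

```bash
python3 - <<'E'
from plan import *
print(s["t"],s["eef_pos"],s["ft_force"])
L=s["eef_pos"][2]-112.7
p0=tcp_for(0,lift=0); 
for a in np.radians([0,5,10,15,18,20,22.5]):
    t=tcp_for(a)-p0; print(np.degrees(a),t,(Rm.T@t)/150)
E
```

```text
13.175 [622.5949 -58.2036 128.2356] [-0.0022 -4.7892 -7.5016]
0.0 [0. 0. 0.] [0. 0. 0.]
5.0 [-15.8233  -3.1774   0.    ] [ 0.0023 -0.1075  0.0023]
10.0 [-31.8633  -4.9636   0.    ] [ 0.0114 -0.2144  0.0111]
14.999999999999998 [-47.998   -5.3451   0.    ] [ 0.0271 -0.3197  0.0264]
18.0 [-57.6731  -4.898    0.    ] [ 0.0397 -0.3819  0.0386]
20.0 [-64.1045  -4.3189   0.    ] [ 0.0494 -0.4228  0.0479]
22.5 [-72.1089  -3.2799   0.    ] [ 0.063  -0.4732  0.061 ]
```

Emit:
move_arm --moves '[0.001, -0.036, 0.001, 0, 0.001, -0.036, 0.001, 0, 0.001, -0.036, 0.001, 0, 0.003, -0.036, 0.003, 0, 0.003, -0.036, 0.003, 0, 0.003, -0.036, 0.003, 0, 0.005, -0.035, 0.005, 0, 0.005, -0.035, 0.005, 0, 0, 0, 0, 0]'

```text
t: 14.3
eef_pos: [579.5, -63.7, 128.0]
tcp_rot: [-3.141, -0.768, 1.799]
ft_force: [-0.6, -7.3, -6.8]
opening: 0.006
grip_force: 5.1
```

```bash
python3 - <<'E'
from plan import *
print(s["t"],s["eef_pos"],s["ft_force"],s["moment"])
im=viewer.read_camera("side")[:,:,::-1]; tp=viewer.read_camera("top")[:,:,::-1]
a=cv2.resize(im[120:220,330:430],None,fx=4,fy=4,interpolation=cv2.INTER_CUBIC); b=cv2.resize(tp[110:210,270:370],None,fx=4,fy=4,interpolation=cv2.INTER_CUBIC)
cv2.imwrite("pics/sw.png",np.hstack([a,b]))
for d in(8,10,12,14):
    a=np.radians(d); print(d,[((proj("side",arm(P,a,r,z))-[330,120]+.5)*4-.5).round() for r,z in((272,40),(133,266))])
E
```

```text
14.3 [579.4586 -63.7071 127.9678] [-0.6272 -7.3228 -6.7875] [-2.2023 -0.2762  0.2582]
8 [array([223., 429.]), array([114.,  58.])]
10 [array([213., 433.]), array([108.,  60.])]
12 [array([202., 437.]), array([102.,  61.])]
14 [array([190., 441.]), array([97., 62.])]
```

View pics/sw.png

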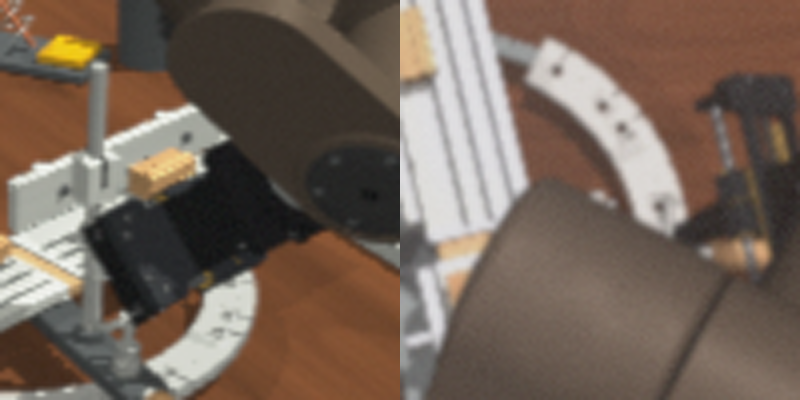

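The post top is at (98,65) in the left crop, about 13.4°, so the ring follows the finger without slip. I'll continue to just short of 22.5°.

```bash
python3 - <<'E'
from plan import *
p=s["eef_pos"]; z=np.array([0,0,p[2]])
for d in(16,19,22.2):
    t=tcp_for(np.radians(d)); t[2]=p[2]; t+=[.3,-.4,0]; print(d,t,delta(t))
E
```

```text
16 [571.339  -63.2073 127.964 ] [ 0.0114 -0.0529  0.011 ]
19 [561.6732 -62.5914 127.964 ] [ 0.0247 -0.1147  0.024 ]
22.2 [551.4137 -61.3779 127.964 ] [ 0.0415 -0.1795  0.0402]
```

Emit:
move_arm --moves '[0.006, -0.03, 0.006, 0, 0.006, -0.03, 0.006, 0, 0.006, -0.03, 0.006, 0, 0.007, -0.03, 0.007, 0, 0.008, -0.03, 0.008, 0, 0.0085, -0.03, 0.008, 0, 0, 0, 0, 0]'

```text
t: 15.28
eef_pos: [551.2, -61.8, 127.8]
tcp_rot: [-3.141, -0.768, 1.799]
ft_force: [-3.0, -9.5, -6.8]
opening: 0.004
grip_force: 6.6
```

```bash
python3 - <<'E'
from plan import *
print(s["t"],s["eef_pos"],s["ft_force"],s["moment"])
t=tcp_for(np.radians(22.2)); t[2]=s["eef_pos"][2]; print(delta(t+[.3,-.4,0]))
im=viewer.read_camera("side")[:,:,::-1]
cv2.imwrite("pics/sw2.png",cv2.resize(im[110:210,310:410],None,fx=6,fy=6,interpolation=cv2.INTER_CUBIC))
for d in(0,18,20,21,22,22.5,23):
    a=np.radians(d); print(d,((proj("side",arm(P,a,133,266))-[310,110]+.5)*6-.5).round(1))
E
```

```text
15.275 [551.1528 -61.7615 127.8383] [-2.9662 -9.5304 -6.7845] [-2.6226 -0.0056  0.5545]
[0.0014 0.0023 0.0013]
0 [321.5 137.6]
18 [247.  157.6]
20 [237.6 159.3]
21 [232.8 160.1]
22 [228.  160.8]
22.5 [225.6 161.2]
23 [223.2 161.5]
```

View pics/sw2.png

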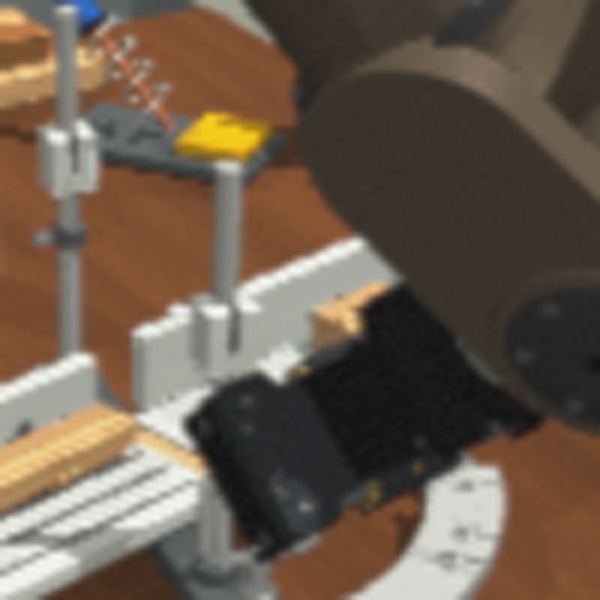

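The post top at (230,165) gives roughly 21.5°, about 3 mm short of the hole. I'll lower so the pin rides on the plate, then nudge it over.

Emit:
move_arm --moves '[0, 0, 0, 0, -0.013, 0, 0.013, 0, -0.013, 0, 0.013, 0, -0.013, 0, 0.013, 0, 0, 0, 0, 0]'

```text
t: 15.95
eef_pos: [551.1, -61.8, 119.5]
tcp_rot: [-3.14, -0.768, 1.799]
ft_force: [-3.8, -9.7, -6.7]
opening: 0.002
grip_force: 6.4
```

The 22° misalignment makes the bar ride on the finger's edge about 5 mm higher, so I'll lower further.

Emit:
move_arm --moves '[-0.012, 0, 0.012, 0, -0.012, 0, 0.012, 0, 0, 0, 0, 0]'

```text
t: 16.32
eef_pos: [551.0, -61.7, 114.6]
tcp_rot: [-3.14, -0.769, 1.799]
ft_force: [-4.3, -9.6, -5.3]
opening: 0.006
grip_force: 5.8
```

Emit:
move_arm --moves '[-0.012, 0, 0.012, 0, 0, 0, 0, 0]'

```text
t: 16.58
eef_pos: [551.3, -61.6, 112.4]
tcp_rot: [-3.141, -0.769, 1.799]
ft_force: [-3.2, -8.6, -3.7]
opening: 0.008
grip_force: 4.5
```

Emit:
move_arm --moves '[-0.012, 0, 0.012, 0, -0.012, 0, 0.012, 0, -0.01, 0, 0.01, 0, 0, 0, 0, 0]'

```text
t: 17.08
eef_pos: [551.5, -60.8, 104.9]
tcp_rot: [-3.141, -0.77, 1.799]
ft_force: [-0.1, 0.1, -0.4]
opening: 0.01
grip_force: 0.0
```

```bash
python3 - <<'E'
from plan import *
print(s["t"],s["eef_pos"],s["ft_force"],s["moment"])
im=viewer.read_camera("side")[:,:,::-1]
cv2.imwrite("pics/sw3.png",im)
a=im[110:210,310:410]
# post top: bright column against brown, rows above block
for r in(140,142,144,146,148):
    row=im[r,335:365].astype(int); sat=row.max(1)-row.min(1); print(r,sat.tolist())
o=cv2.cvtColor(cv2.imread("pics/side0.png"),cv2.COLOR_BGR2GRAY)
E
```

```text
17.075 [551.4729 -60.7814 104.8909] [-0.1003  0.1348 -0.3918] [-0.482  -0.0172 -0.0174]
140 [70, 69, 67, 65, 64, 59, 55, 55, 40, 30, 15, 5, 5, 6, 6, 7, 31, 64, 77, 79, 79, 83, 82, 82, 81, 66, 34, 16, 14, 14]
142 [74, 73, 72, 68, 67, 68, 68, 67, 64, 59, 33, 9, 4, 5, 19, 55, 79, 81, 82, 81, 84, 84, 84, 86, 81, 58, 28, 15, 13, 12]
144 [81, 79, 79, 79, 74, 74, 75, 73, 74, 69, 40, 11, 5, 5, 20, 52, 75, 79, 80, 81, 81, 82, 82, 83, 83, 68, 36, 16, 13, 14]
146 [79, 79, 81, 81, 81, 79, 78, 76, 76, 68, 32, 9, 4, 7, 19, 51, 73, 77, 76, 77, 77, 80, 82, 83, 84, 81, 57, 28, 15, 14]
148 [76, 78, 78, 81, 79, 79, 78, 80, 81, 72, 34, 8, 5, 6, 19, 51, 72, 75, 74, 75, 75, 77, 76, 77, 80, 81, 77, 43, 19, 14]
```

```bash
cat > ang.py <<'E'
from plan import *
def colc(im,r,c0):  # centre of grey post in row r near col c0 (low saturation)
    x=np.arange(int(c0)-9,int(c0)+10); v=im[r,x].astype(float); w=np.clip(45-(v.max(1)-v.min(1)),0,40); w[np.abs(x-c0)>5]=0
    return (w*x).sum()/w.sum()
def meas(im,a,zs):
    out=[]
    for z in zs:
        u=proj("side",arm(P,a,133,z)); r=int(round(u[1]))
        zz=np.linspace(z-6,z+6,49); k=np.argmin([abs(proj("side",arm(P,a,133,t))[1]-r) for t in zz])
        out.append(colc(im,r,u[0])-proj("side",arm(P,a,133,zz[k]))[0])
    return np.array(out)
E
python3 - <<'E'
from ang import *
zs=[240,245,250,255]
print(meas(cv2.imread("pics/side0.png"),0,zs))
im=cv2.imread("pics/sw3.png")
for d in(20.5,21,21.5,22,22.5,23): print(d,meas(im,np.radians(d),zs))
E
```

```text
[ 0.0557 -0.0024  0.0032  0.6252]
20.5 [-1.3473 -1.3119 -1.4085 -1.1179]
21 [-0.9548 -0.9207 -1.0167 -0.7249]
21.5 [-0.563  -0.4532 -0.6207 -0.4178]
22 [-0.1694 -0.059  -0.2253 -0.0189]
22.5 [0.2259 0.3392 0.1717 0.3794]
23 [0.6251 0.7367 0.5728 0.7793]
```

The force fell to zero with the finger low, and the contact stayed well below ride height. The post angle reads about 22.2°, so the pin appears to have dropped. I'll withdraw along the tool axis and check.

Emit:
move_arm --moves '[0, 0, -0.05, 0, 0, 0, -0.1, 0, 0, 0, -0.15, 0, 0, 0, -0.25, 0, 0, 0, -0.4, 0, 0, 0, -0.4, 0, 0, 0, -0.4, 0, 0, 0, 0, 0]'

```text
t: 18.12
eef_pos: [593.3, -242.4, 296.8]
tcp_rot: [3.137, -0.764, 1.8]
ft_force: [0.2, -0.5, -0.4]
opening: 0.005
grip_force: 0.0
```

```bash
python3 - <<'E'
from ang import *
print(s["t"],s["eef_pos"],s["ft_force"])
im=viewer.read_camera("side")[:,:,::-1]; cv2.imwrite("pics/out.png",im)
cv2.imwrite("pics/outc.png",cv2.resize(im[130:210,310:410],None,fx=7,fy=7,interpolation=cv2.INTER_CUBIC))
for d in(22,22.5,23): print(d,meas(im,np.radians(d),[240,245,250]))
a=np.radians(22.3)
for l in(0,10):
  c=arm(P,a,185,129+l); b=saw(P,[np.sin(a),np.cos(a),0])-saw(P,[0,0,0])
  print(l,[((proj("side",c+k*b)-[310,130]+.5)*7-.5).round() for k in(-29,0,29)])
E
```

```text
18.125 [ 593.3355 -242.4219  296.7683] [ 0.1708 -0.5155 -0.3615]
22 [-0.1759 -0.0634 -0.2109]
22.5 [0.2194 0.3348 0.1862]
23 [0.6187 0.7324 0.5872]
0 [array([372., 408.]), array([305., 421.]), array([236., 434.])]
10 [array([374., 386.]), array([306., 399.]), array([237., 412.])]
```

View pics/outc.png

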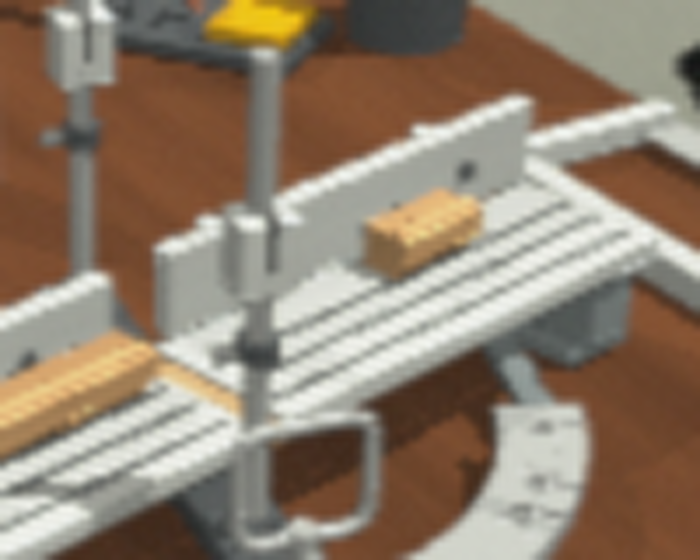

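The ring's bar is now at ≈(238,435)-(372,415), with its middle at (305,425). Home predicts 421-427 and riding on the plate predicts about 400, so the pin is home. The arm reads about 22.2°, the wood is undisturbed and the gripper is well clear.

```bash
python3 -c "
from cell import order
print(order.job_done())"
```

```text
the job is handed in; nothing more can be done
None
```

The job is handed in: I raised the index pin with a closed fingertip under the ring, swung the saw arm one hole (to about 22.2°) towards the long stick, let the pin drop home, and withdrew clear; one caveat is that joint 3 read 0.047 rad, just under its 0.05 limit, while I pushed past reach to tilt the tool, and the hand-in returned no verdict.

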